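# Hang two coffee pails on a pivoting bar so that it stays level

## Task

Hang the two matching tall steel pails by their handles on the pivoting bar of the coffee rack, one after the other and on opposite sides: one in the seat near the bar's left end, one in the seat near its right end (either first, either way round), so that the bar ends up level with both pails hanging freely at rest. Leave the third, short pail standing where it is.

Things in the scene. Friction and masses are not known exactly. Their poses are not given: they have to be found in the camera images.
- bar: Steel bar on a post, pivots about own x at its origin (mid-bar, 165 mm up). 294 mm along y (y to left end), 16 wide, 12 thick. Two ridges 8 mm tall bound a 30 mm seat at y=+125 and -125. A hung pail's rod lies across a seat, rod centre at z=+10; the bar passes under rod, over cup: enter from the bar's free end, then lower. Sprung to level, 1 N m/rad: one pail tips it 0.18 rad (seat 23 mm).
- pail_a: One of two identical pails. TALL steel pail: cup 55 mm tall, 60 wide. Rigid bail: two 6 mm uprights, 51 mm free between, carry an 8 mm cross rod along own x, 56 mm free from rim to rod. On the rod a wooden tab, 30 (x) by 14 (y, pinch this), top 50 above rod centre. Origin: rod centre, 115 mm over the underside; z up. Half turn = same. 0.15 kg.
- pail_b: Twin of pail_a. TALL steel pail: cup 55 mm tall, 60 wide. Rigid bail: two 6 mm uprights, 51 mm free between, carry an 8 mm cross rod along own x, 56 mm free from rim to rod. On the rod a wooden tab, 30 (x) by 14 (y, pinch this), top 50 above rod centre. Origin: rod centre, 115 mm over the underside; z up. Half turn = same. 0.15 kg.
- pail_short: SHORT steel pail, same make and tab, not needed, stays put: cup 28 mm tall, 60 wide. Origin: centre of its cross rod, 80 mm over its underside. The three pails stand upright in front of the rack in any order; kettle, dripper, scoop and pitcher stand aside, clear of the work.
Not all that is in view belongs to the job. Leave any blue look-alike of the pail_a alone. Leave any purple look-alike of the pail_b alone.

How it is judged:
On the way:
1. a first tall pail hangs in a seat, let go (((((y of pail_a in the frame of bar between 0.105 and 0.145 m and x of pail_a in the frame of bar between -0.02 and 0.02 m and z of pail_a in the frame of bar between 0.003 and 0.019 m and angle between pail_a's own z axis and vertical below 0.26 rad) or (y of pail_a in the frame of bar between -0.145 and -0.105 m and x of pail_a in the frame of bar between -0.02 and 0.02 m and z of pail_a in the frame of bar between 0.003 and 0.019 m and angle between pail_a's own z axis and vertical below 0.26 rad)) and contact force between the fingers and pail_a below 0.1 N) or (((y of pail_b in the frame of bar between 0.105 and 0.145 m and x of pail_b in the frame of bar between -0.02 and 0.02 m and z of pail_b in the frame of bar between 0.003 and 0.019 m and angle between pail_b's own z axis and vertical below 0.26 rad) or (y of pail_b in the frame of bar between -0.145 and -0.105 m and x of pail_b in the frame of bar between -0.02 and 0.02 m and z of pail_b in the frame of bar between 0.003 and 0.019 m and angle between pail_b's own z axis and vertical below 0.26 rad)) and contact force between the fingers and pail_b below 0.1 N))), for 0.2 s.
At the end, for the whole second after the job is handed in: One tall pail hangs in each seat: rod centre 3-19 mm above the bar's mid-plane, 105-145 mm from the pivot, within 20 mm of the bar's centre line; pails within 15 degrees of upright, let go, slower than 30 mm/s; bar level within 5 degrees; short pail moved under 30 mm ((((y of pail_a in the frame of bar between 0.105 and 0.145 m and x of pail_a in the frame of bar between -0.02 and 0.02 m and z of pail_a in the frame of bar between 0.003 and 0.019 m and angle between pail_a's own z axis and vertical below 0.26 rad) and (y of pail_b in the frame of bar between -0.145 and -0.105 m and x of pail_b in the frame of bar between -0.02 and 0.02 m and z of pail_b in the frame of bar between 0.003 and 0.019 m and angle between pail_b's own z axis and vertical below 0.26 rad)) or ((y of pail_a in the frame of bar between -0.145 and -0.105 m and x of pail_a in the frame of bar between -0.02 and 0.02 m and z of pail_a in the frame of bar between 0.003 and 0.019 m and angle between pail_a's own z axis and vertical below 0.26 rad) and (y of pail_b in the frame of bar between 0.105 and 0.145 m and x of pail_b in the frame of bar between -0.02 and 0.02 m and z of pail_b in the frame of bar between 0.003 and 0.019 m and angle between pail_b's own z axis and vertical below 0.26 rad))) and angle between bar's own z axis and vertical below 0.0873 rad and linear speed of each of pail_a, pail_b below 0.03 m/s); the robot touches nothing.
It fails at once if the short pail is moved more than 30 mm (distance of pail_short from where it was at the start of the episode above 0.03 m).
It also fails if it takes over 67 s, if anything falls off the work surface, if the arm or the gripper's body presses on something with over 40 N, if the wrist force passes 120 N, or if a joint passes its speed limit or range.

## Robot

A 6-joint arm with a two-finger parallel gripper is mounted at the origin on the work surface. World frame = base frame: x ahead of the robot, y to its left, z up, the work surface at z = 0. Lengths are in m, angles in rad, forces in N, time in s.
With the tool pointing down it reaches from about 0.225 to 0.875 m from the base axis. Payload 3.4 kg.
Tool frame: the origin (TCP) lies midway between the tips of the shut fingers; the grasp point (between the pads) lies 19 mm behind it (manip.grasp_offset is the distance from the TCP to the grasp point, in m); x points along the fingers, y is the direction in which the jaws open and shut, and the axes are right-handed (so a half turn about x gives the same grasp; the last joint's range is limited). The gripper opens to 85 mm and grips with 20 to 120 N. Pads are 22 mm wide; open, the fingers measure 114 mm over their backs; the gripper's body (76 mm by 85 mm) begins 54 mm behind the grasp point. The pads swing forward as they close: fully open they stand 13 mm farther back than shut.
Start: joints at [1.012, 0.276, 1.505, -0, 1.361, -0.121], TCP at [0.244, 0.521, 0.207] pointing down, gripper open.
Joint ranges: [-2.89, 2.89], [-0.75, 2.08], [0.22, 2.7], [-1.18, 4.32], [0.11, 2.71], [-2.7, 2.7]. Speed limits (rad/s): [2.57, 2.57, 3.14, 3.14, 3.14, 3.14].

## Interface

Orientations are given as a unit quaternion [w, x, y, z].
In Python, from rig import manip gives the robot as it stands.
- The arm moves only by the shell command python3 -m creep 'ROWS' [OPENING] [FORCE]. ROWS is a JSON object of lists of equal length, an entry for each row: "delta_pos": the shift along the tool's x, y, z in cm, a list of three; "dr": the turn, a rotation vector about the tool's x, y, z in rad, a list of three. In form: {"delta_pos": [[dx, dy, dz], ...], "dr": [[rx, ry, rz], ...]}. A call has 1 to 10 rows; each row is the pose to reach, as a shift and turn from the pose commanded when the call began, along the tool's axes at that moment; what a row does not reach only later rows make up. A row lasts 1/10 s, in which the tool goes at most 50 mm and 8.59 degrees, less where a joint would pass 70% of its speed; a pose out of reach is approached as far as the arm can. A call with a gripper value outside its range is refused whole. OPENING is the opening, from -1 (shut) to 1 (fully open), set as the call begins (- or left out, the last holds). The fingers move at their own pace and stop on an object; FORCE is the grip in N (left out, the last holds). Time passes only in rows, so rows that repeat a pose let the fingers close. It gives the time, the measured TCP pose, the force and the opening at its end, in the units of the state.
- manip.get_state(): the state, without advancing time (a new reading comes with each control period).
- manip.get_image(name): name is "side" or "top" or "wrist"; returns a dict with "pixels" (400x640x3 uint8, blue, green, red), "depth" (400x640 float32, m along the optical axis (not along the pixel's ray), 0 where there is no reading), "intrinsics" (3x3 intrinsics, pixels), "rvec" (rotation vector, rad) and "tvec" (3), from world to camera coordinates, as OpenCV has them. Camera axes: x right, y down, z forward; pixel columns grow to the right and rows downward; lengths in m; the calibration is good to about 2 mm. A picture is of the moment at which its call begins.
- manip.sign_off(): hands the job in, once; it reports no verdict.
The state is a dict: "clock": time; "qpos": joint angles; "qd": joint speeds; "effort": joint torques, N m; "position": TCP position; "ee_rot": TCP orientation; "contact_force": force on the tool from outside, world axes, zero at the start; "moment": the same for the moment, N m; "width": finger opening in m.
Only numpy, scipy, OpenCV 4.12 (cv2) and the standard library are available. Lean on these libraries where they do the work, as an engineer would, in place of code of your own. Each camera call takes 0.05 s, during which the arm holds its last target. There are 200 camera calls.

## Working session

There is one attempt and no reset: what is moved stays moved. The work goes in short steps, Python scripts to look and compute and a shell command to move; the robot and the scene stay as the last step left them, time stands still between calls to the robot, and variables do not carry over. Pictures are saved under pics/ and viewed, about 8 in all and at most 12, crops included, and the job is handed in when it is done.

```bash
mkdir -p pics; cat > h.py <<'E'
import numpy as np,cv2,pickle
from rig import manip
def grab(n,tag):
    d=manip.get_image(n); cv2.imwrite(f'pics/{tag}.png',d['pixels']); pickle.dump(d,open(f'{tag}.pkl','wb')); return d
def world(d):
    K=d['intrinsics'];R=cv2.Rodrigues(np.array(d['rvec'],float))[0];t=np.array(d['tvec'],float).ravel()
    z=d['depth'];v,u=np.mgrid[:400,:640]
    c=np.stack([(u-K[0,2])/K[0,0]*z,(v-K[1,2])/K[1,1]*z,z],-1)
    w=(c-t)@R; w[z==0]=np.nan; return w
E
python3 - <<'E'
from h import *
for n in('top','side'):
    d=grab(n,n+'0'); R=cv2.Rodrigues(np.array(d['rvec'],float))[0];print(n,-R.T@np.array(d['tvec']).ravel(), R[2])
a=cv2.imread('pics/top0.png');b=cv2.imread('pics/side0.png')
cv2.imwrite('pics/both0.png',cv2.resize(np.vstack([a,b]),(480*1,600)))
print(manip.get_state())
E
```

```text
top [0.42072582 0.04686852 1.05145318] [ 0.09601507 -0.02121641 -0.99515374]
side [0.4146594  0.50178735 0.7579681 ] [ 0.09185618 -0.6026922  -0.79266926]
{'clock': 0.1, 'qpos': array([ 1.01196610e+00,  2.76536300e-01,  1.50600091e+00,  1.47189639e-05,
        1.36069194e+00, -1.21050765e-01]), 'qd': array([-0.00063664, -0.00087896, -0.0044005 ,  0.00173141,  0.00039031,
       -0.00086688]), 'effort': array([ 1.16835348e-03, -4.17697299e+01, -2.46406156e+01, -1.36202270e-04,
        5.70550736e-03, -2.25654418e-05]), 'position': array([0.24351686, 0.52033273, 0.20602588]), 'ee_rot': array([ 0.69003642,  0.15300262,  0.69043186, -0.15409019]), 'contact_force': array([-0.22335447, -0.2848806 , -0.59549747]), 'moment': array([ 0.00271227, -0.04129411,  0.03694209]), 'width': 0.08524293717003094}
```

View pics/top0.png

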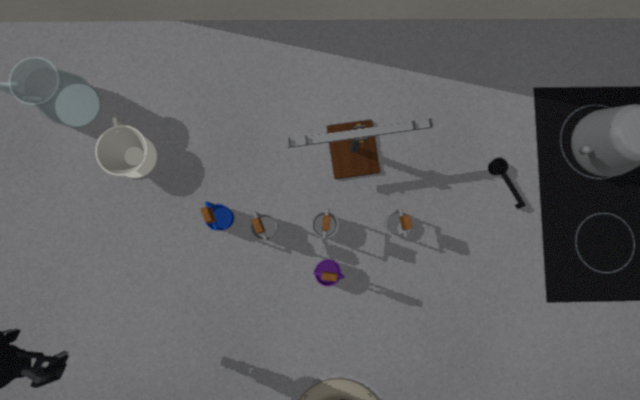

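View pics/side0.png

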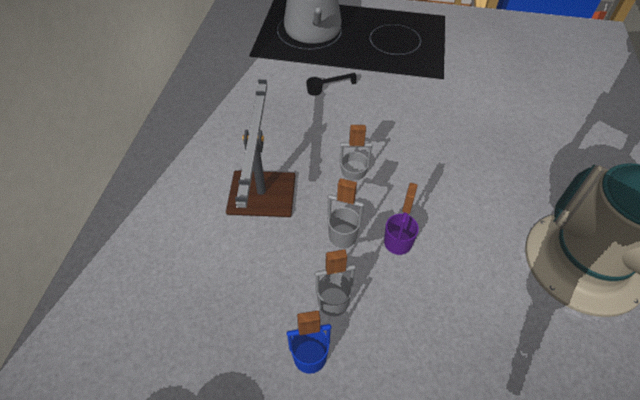

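The top view shows the bar from (290,142) to (432,123). The steel pails are at (262,227), (325,224) and (402,222), with a blue decoy at (218,216) and a purple one at (328,272). In the side view the pail at (355,160), which is the rightmost in the top view, looks short. I'll measure the heights to check.

```bash
python3 - <<'E'
from h import *
for n in('top0','side0'):
    d=pickle.load(open(n+'.pkl','rb'));w=world(d);hsv=cv2.cvtColor(d['pixels'],cv2.COLOR_BGR2HSV)
    m=cv2.inRange(hsv,(5,110,60),(20,255,255))
    k,l,s,c=cv2.connectedComponentsWithStats(m)
    for i in range(1,k):
        if s[i,4]<25: continue
        p=w[l==i];p=p[~np.isnan(p[:,0])]
        zt=np.percentile(p[:,2],95)
        q=p[p[:,2]>zt-.008]; 
        r=cv2.minAreaRect((q[:,:2]*1000).astype(np.float32))
        print(n,c[i].round(),s[i,4],'ztop %.3f'%zt,'ctr',q[:,:2].mean(0).round(4),'rect',np.round(r[0],1),np.round(r[1],1),round(r[2],1))
    if n=='top0':
        m=(w[...,2]>.12)&(w[...,2]<.2)&(w[...,0]>.5)&(w[...,0]<.75)&(abs(w[...,1])<.25)&(hsv[...,1]<80)
        p=w[m];r=cv2.minAreaRect((p[:,:2]*1000).astype(np.float32));print('bar',len(p),r,p.mean(0),np.percentile(p[:,2],[5,50,95]))
        mu=np.median(p[:,:2],0);_,_,V=np.linalg.svd(p[:,:2]-p[:,:2].mean(0),full_matrices=False);print(V[0],np.arctan2(V[0,1],V[0,0]))
        t=(p[:,:2]-p[:,:2].mean(0))@V[0];print(t.min(),t.max())
        hi=p[p[:,2]>np.median(p[:,2])+.005]; print(hi.round(3)[:30])
a=cv2.imread('pics/top0.png')[190:300,190:430];b=cv2.imread('pics/side0.png')[110:380,270:440]
a=cv2.resize(a,None,fx=2.2,fy=2.2);b=cv2.resize(b,None,fx=1.5,fy=1.5)
o=np.zeros((max(a.shape[0],b.shape[0]),a.shape[1]+b.shape[1],3),np.uint8);o[:a.shape[0],:a.shape[1]]=a;o[:b.shape[0],a.shape[1]:]=b;cv2.imwrite('pics/c1.png',o)
E
```

```text
top0 [347. 126.] 220 ztop 0.016 ctr [ 0.682  -0.0346] rect [667.7 -41.7] [ 45. 104.] 7.9
top0 [368. 144.] 136 ztop 0.168 ctr [ 0.6122 -0.0491] rect [612.6 -48.8] [2.8 8.3] 9.3
top0 [349. 161.] 1079 ztop 0.015 ctr [ 0.5997 -0.037 ] rect [608.5 -49.2] [ 84.3 105. ] 7.6
top0 [206. 215.] 104 ztop 0.167 ctr [0.4704 0.2576] rect [470.4 257.6] [27.5 12.9] 19.5
top0 [406. 222.] 129 ztop 0.132 ctr [ 0.4519 -0.1434] rect [ 452.2 -143.9] [28.1 12.6] 8.0
top0 [326. 222.] 86 ztop 0.167 ctr [0.4513 0.0236] rect [451.3  23.3] [11.8 25.7] 88.1
top0 [257. 225.] 119 ztop 0.167 ctr [0.4484 0.1578] rect [448.5 158. ] [28.8 14. ] 20.0
top0 [329. 276.] 107 ztop 0.167 ctr [0.3469 0.019 ] rect [346.9  18.9] [27.9 13.2] 80.2
bar 1414 ((628.436767578125, -47.40362548828125), (29.955053329467773, 293.8224182128906), 6.70722770690918) [ 0.62789785 -0.0463409   0.17070524] [0.16352698 0.17094813 0.17692182]
[ 0.13023205 -0.99148354] -1.4401933034709864
-0.14579632846373078 0.14812721291726216
[[ 0.655 -0.186  0.178]
 [ 0.655 -0.188  0.179]
 [ 0.653 -0.184  0.177]
 [ 0.653 -0.186  0.179]
 [ 0.653 -0.188  0.18 ]
 
[... 908 characters left out ...]
 -0.385 ctr [-0.4949 -1.5713] rect [ -495.3 -1572.1] [93.6 41.6] 66.7
side0 [357. 135.] 303 ztop 0.130 ctr [ 0.4497 -0.1399] rect [ 450.1 -141.7] [28.7 17.5] 7.5
side0 [265. 198.] 1774 ztop 0.013 ctr [ 0.6152 -0.0318] rect [625.8 -43.4] [126.6 109. ] 7.4
side0 [267. 175.] 41 ztop 0.013 ctr [ 0.6254 -0.0896] rect [627.9 -88.1] [22.9 15.3] 66.4
side0 [346. 191.] 374 ztop 0.165 ctr [0.4494 0.0277] rect [449.4  26.4] [14.8 28.8] 82.4
side0 [409. 198.] 224 ztop 0.166 ctr [0.3447 0.024 ] rect [344.5  21.8] [31.6 12. ] 82.3
side0 [336. 261.] 423 ztop 0.165 ctr [0.4463 0.1625] rect [446.8 161.8] [29.9 14.9] 20.8
side0 [308. 322.] 432 ztop 0.166 ctr [0.4689 0.2623] rect [469.2 261.2] [28.9 14.6] 18.8
```

View pics/c1.png

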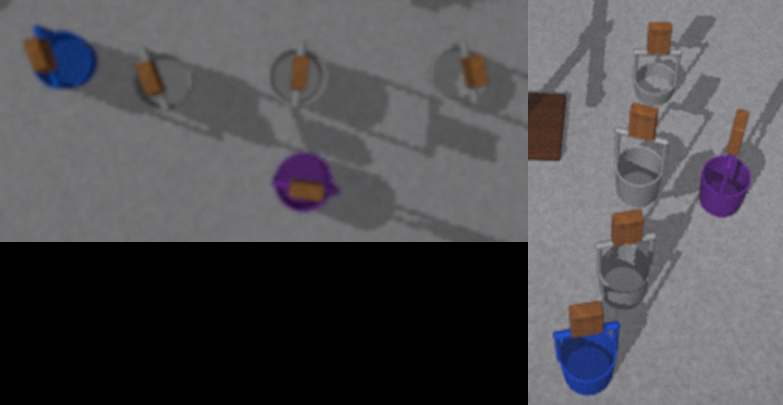

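Three things could be a steel pail, given here by their tabs in the top view:
- **(257,225):** tab top at 0.167 m, so it's tall. World position is (0.448, 0.160), rod yaw about 20°.
- **(326,222):** tab top at 0.167 m, so it's also tall. World position is (0.4505, 0.025), rod yaw about -4°.
- **(406,222):** tab top at 0.132 m, so it's the short pail and stays put.

The crop confirms that the blue and purple pails are decoys. The bar's centre is about (0.628, -0.0475), yawed about +7°. I'll use the left pail for the left seat and the middle pail for the right seat.

```bash
cat >> h.py <<'E'
from scipy.spatial.transform import Rotation as Ro
def rot(yaw_y,s):  # tool down, tool y at world angle yaw_y
    y=np.array([np.cos(yaw_y),np.sin(yaw_y),0]);x=np.array([0,0,-1.]);return np.stack([x,y,np.cross(x,y)],1)
def go(p,yaw_deg=None,rod=False):
    """delta from measured pose to TCP p with pail x (rod) at yaw_deg; prints cm and rotvec"""
    s=manip.get_state();q=s['ee_rot'];R=Ro.from_quat([q[1],q[2],q[3],q[0]]).as_matrix()
    d=R.T@(np.array(p)-s['position'])*100
    out=[]
    if yaw_deg is not None:
        for k in(0,180):
            v=Ro.from_matrix(R.T@rot(np.radians(yaw_deg+90+k),0)).as_rotvec();out.append(v)
        v=min(out,key=np.linalg.norm);print('dr',v.round(3))
    print('dpos',d.round(2),'|',np.linalg.norm(d).round(1),'yaw rod now',(np.degrees(np.arctan2(R[1,1],R[0,1]))-90).round(1),'down',R[:,0].round(3),'q6',s['qpos'][5].round(2),'F',s['contact_force'].round(1),'w',round(s['width'],4),'t',round(s['clock'],2))
E
python3 -c "
from h import *
go([.448,.160,.21],20)"
```

```text
dr [-0.787 -0.001  0.001]
dpos [ -0.37 -23.97  33.8 ] | 41.4 yaw rod now -25.1 down [-0.001 -0.001 -1.   ] q6 -0.12 F [-0.2 -0.3 -0.6] w 0.0852 t 0.1
```

```bash
python3 -m creep '{"delta_pos":[[-0.5,-3,4],[-0.5,-6,8],[-0.5,-9,12.5],[-0.5,-12,17],[-0.5,-15,21],[-0.5,-18,25],[-0.5,-21,29],[-0.5,-24,33.8],[-0.5,-24,33.8],[-0.5,-24,33.8]],"dr":[[-0.1,0,0],[-0.2,0,0],[-0.3,0,0],[-0.4,0,0],[-0.5,0,0],[-0.6,0,0],[-0.7,0,0],[-0.787,0,0],[-0.787,0,0],[-0.787,0,0]]}' 0.2
python3 - <<'E'
from h import *
go([.448,.160,.21],20)
d=grab('wrist','w1');w=world(d);hsv=cv2.cvtColor(d['pixels'],cv2.COLOR_BGR2HSV)
m=cv2.inRange(hsv,(5,110,60),(20,255,255));k,l,s,c=cv2.connectedComponentsWithStats(m)
for i in range(1,k):
    if s[i,4]<60: continue
    p=w[l==i];p=p[~np.isnan(p[:,0])]
    if len(p)<30: continue
    zt=np.percentile(p[:,2],95);q=p[p[:,2]>zt-.006]
    r=cv2.minAreaRect((q[:,:2]*1000).astype(np.float32));print(c[i].round(),s[i,4],zt.round(3),q.mean(0).round(4),np.round(r[0],1),np.round(r[1],1),r[2])
E
```

```text
clock: 1.1
position: [0.449, 0.1584, 0.2114]
ee_rot: [0.696, -0.121, 0.697, 0.121]
contact_force: [-0.2, 1.2, -0.1]
width: 0.0512
dr [-0.005 -0.001 -0.   ]
dpos [ 0.14  0.18 -0.04] | 0.2 yaw rod now 19.7 down [-0.001 -0.    -1.   ] q6 -1.72 F [-0.2  1.2 -0.1] w 0.0512 t 1.1
[183.  17.] 1242 0.166 [0.3463 0.0234 0.1647] [344.9  20.1] [30.4 13.4] 82.10594177246094
[13. 90.] 872 0.109 [ 0.4507 -0.1363  0.1066] [ 449.2 -136.4] [27.3  4.3] 12.152563095092773
[160. 158.] 1498 0.166 [0.4486 0.0258 0.1645] [449.5  24.9] [13.5 29.1] 82.58863067626953
[318. 208.] 676 0.166 [0.4452 0.1589 0.1649] [446.5 159.1] [29.6 12. ] 20.313030242919922
[148. 241.] 4304 0.013 [ 0.6175 -0.0329  0.0121] [626.5 -43.6] [124.7 106.9] 8.409740447998047
[110. 245.] 411 0.013 [ 0.6405 -0.084   0.0122] [639.8 -89.7] [36.3 49.3] 52.871681213378906
[415. 265.] 728 0.166 [0.4677 0.2578 0.1651] [447.4 233.9] [94.6 22.8] 48.923133850097656
[ 36. 305.] 126 0.17 [ 0.6102 -0.0472  0.1677] [610.4 -48.4] [ 4.9 11.7] 11.307042121887207
```

View pics/w1.png

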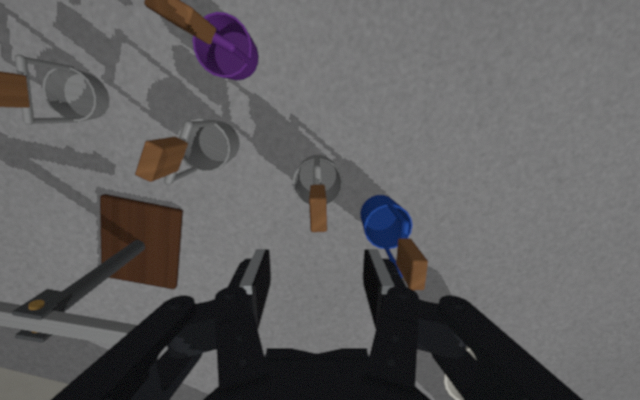

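The wrist view shows the target tab centred between the fingers at (318,208), at (0.4465, 0.159) with 20.3° yaw. This agrees with the first measurement. Next I go down and grip.

```bash
python3 -m creep '{"delta_pos":[[2,0.1,0],[4,0.1,0],[6,0.1,0],[7.5,0.1,0],[8,0.1,0],[8,0.1,0]],"dr":[[0,0,0],[0,0,0],[0,0,0],[0,0,0],[0,0,0],[0,0,0]]}' 0.2
python3 -m creep '{"delta_pos":[[0,0,0],[0,0,0],[0,0,0],[0,0,0],[0,0,0],[0,0,0],[0,0,0],[0,0,0]],"dr":[[0,0,0],[0,0,0],[0,0,0],[0,0,0],[0,0,0],[0,0,0],[0,0,0],[0,0,0]]}' -1 40
python3 -m creep '{"delta_pos":[[-2,0,0],[-4,0,0],[-6,0,0],[-7,0,0],[-7,0,0],[-7,0,0],[-7,0,0]],"dr":[[0,0,0],[0,0,0],[0,0,0],[0,0,0],[0,0,0],[0,0,0],[0,0,0]]}'
python3 - <<'E'
from h import *
# where would rod be: measure tab
d=grab('side','s2')
# bar: measure ridges from wrist depth
go([.602,.151,.23],7.2)
for n in('top0','side0','w1'):
    d=pickle.load(open(n+'.pkl','rb'));w=world(d)
    m=(w[...,2]>.155)&(w[...,2]<.19)&(w[...,0]>.58)&(w[...,0]<.68)&(w[...,1]<.12)&(w[...,1]>-.22)&(cv2.cvtColor(d['pixels'],cv2.COLOR_BGR2HSV)[...,1]<60)
    p=w[m];print(n,len(p))
    r=cv2.minAreaRect((p[:,:2]*1000).astype(np.float32));print(r)
    for a,b in((.03,.13),(-.25,-.13)):
        q=p[(p[:,1]>a)&(p[:,1]<b)]
        if len(q)<10: continue
        h=q[q[:,2]>.175];l=q[(q[:,2]<.174)&(q[:,2]>.167)]
        print(' y',np.percentile(q[:,1],[1,99]).round(4),'ridge x',np.median(h[:,0]).round(4),np.ptp(h[:,0]).round(4),np.unique(h[:,1].round(2),return_counts=True),'flat x/y/z',np.median(l,0).round(4))
E
```

```text
clock: 1.75
position: [0.4465, 0.1623, 0.1313]
ee_rot: [0.696, -0.123, 0.697, 0.124]
contact_force: [0.7, 0.4, 0.5]
width: 0.051
clock: 2.55
position: [0.4487, 0.161, 0.1327]
ee_rot: [0.697, -0.123, 0.696, 0.123]
contact_force: [-0.4, -0.1, 5.7]
width: 0.0121
clock: 3.25
position: [0.4469, 0.1609, 0.2005]
ee_rot: [0.695, -0.123, 0.697, 0.123]
contact_force: [0.0, -0.2, -1.4]
width: 0.0127
dr [ 0.224 -0.003 -0.   ]
dpos [-2.98 -6.23 14.22] | 15.8 yaw rod now 20.0 down [-0.002 -0.    -1.   ] q6 -1.72 F [-0.1  0.3 -1.2] w 0.0121 t 3.3
top0 1393
((628.436767578125, -47.40362548828125), (29.955053329467773, 293.8224182128906), 6.70722770690918)
 y [0.0307 0.0981] ridge x 0.6128 0.0215 (array([0.06, 0.09, 0.1 ]), array([19, 14,  4])) flat x/y/z [0.6144 0.0645 0.1709]
 y [-0.1912 -0.1314] ridge x 0.6455 0.0198 (array([-0.19, -0.18, -0.16, -0.15]), array([21,  1,  7, 13])) flat x/y/z [ 0.6429 -0.1612  0.1709]
side0 1456
((628.4690551757812, -43.16082763671875), (33.10844421386719, 292.6483154296875), 8.608211517333984)
 y [0.031  0.1017] ridge x 0.6114 0.02 (array([0.06, 0.07, 0.09, 0.1 ]), array([32,  3,  8, 31])) flat x/y/z [0.612  0.0668 0.1707]
 y [-0.1874 -0.1311] ridge x 0.6434 0.0181 (array([-0.19, -0.18, -0.15]), array([ 8, 14, 24])) flat x/y/z [ 0.6417 -0.1595  0.1704]
w1 3483
((621.4077758789062, -5.156455993652344), (31.9893741607666, 156.43380737304688), 7.903434753417969)
  return _methods._mean(a, axis=axis, dtype=dtype,
  ret = ret.dtype.type(ret / rcount)
Traceback (most recent call last):
ValueError: zero-size array to reduction operation maximum which has no identity
```

Gripped and lifted: the width is 12 mm and the load -1.4 N, which matches 0.15 kg. The bar measures centre (0.628, -0.0455) and yaw 7.5°. Next I carry the pail to a point beyond the left free end.

```bash
python3 -m creep '{"delta_pos":[[-0.9,-0.9,2],[-1.7,-1.8,4],[-1.7,-3,7],[-1.7,-4.2,10],[-1.7,-5.4,12.5],[-1.7,-6.1,14.2],[-1.7,-6.1,14.2],[-1.7,-6.1,14.2]],"dr":[[0.04,0,0],[0.08,0,0],[0.12,0,0],[0.16,0,0],[0.2,0,0],[0.22,0,0],[0.22,0,0],[0.22,0,0]]}'
python3 - <<'E'
from h import *
go([.602,.153,.2175],7.5)
go([.612,.0785,.2175],7.5)
d=grab('side','s3');w=world(d);a=d['pixels']
grab('wrist','w3')
hsv=cv2.cvtColor(a,cv2.COLOR_BGR2HSV);m=cv2.inRange(hsv,(5,110,60),(20,255,255))&((w[...,2]>.2)*255).astype(np.uint8)
p=w[m>0];p=p[p[:,0]>.5];print('tab',len(p),np.median(p,0),np.percentile(p[:,2],[2,98]))
b=cv2.imread('pics/w3.png')
cv2.imwrite('pics/c3.png',np.hstack([cv2.resize(a[50:350,150:400],None,fx=1.4,fy=1.4),cv2.resize(b,(440,420))]))
E
```

```text
clock: 4.1
position: [0.6012, 0.1522, 0.2175]
ee_rot: [0.704, -0.046, 0.707, 0.046]
contact_force: [0.1, -0.2, -1.9]
width: 0.0126
dr [-0.002 -0.003 -0.   ]
dpos [-0.    0.06  0.09] | 0.1 yaw rod now 7.4 down [-0.003 -0.    -1.   ] q6 -1.56 F [ 0.1 -0.2 -1.9] w 0.0126 t 4.1
dr [-0.002 -0.003 -0.   ]
dpos [-0.01 -7.45  0.12] | 7.5 yaw rod now 7.4 down [-0.003 -0.    -1.   ] q6 -1.56 F [ 0.1 -0.2 -1.9] w 0.0126 t 4.1
tab 325 [0.59039346 0.15896711 0.22596316] [0.20762954 0.25087118]
```

View pics/c3.png

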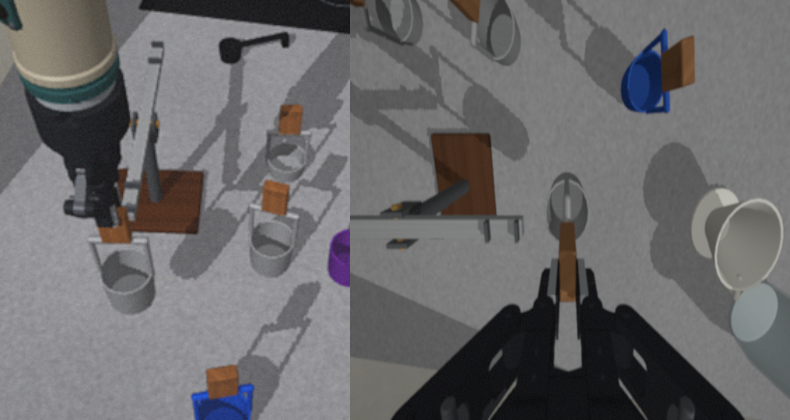

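The side crop shows the pail upright beyond the left end, with its rod at z=0.200. The wrist crop shows the bar end at (520,228), square to the rod. Now I slide it in and lower it.

```bash
python3 -m creep '{"delta_pos":[[0,-2,0.1],[0,-4,0.1],[0,-5.5,0.1],[0,-6.8,0.1],[0,-7.4,0.1],[0,-7.4,0.1],[0,-7.4,0.1]],"dr":[[0,0,0],[0,0,0],[0,0,0],[0,0,0],[0,0,0],[0,0,0],[0,0,0]]}'
python3 -m creep '{"delta_pos":[[0.6,0,0],[1.2,0,0],[1.8,0,0],[2.3,0,0],[2.8,0,0],[3.3,0,0],[3.3,0,0],[3.3,0,0]],"dr":[[0,0,0],[0,0,0],[0,0,0],[0,0,0],[0,0,0],[0,0,0],[0,0,0],[0,0,0]]}'
python3 - <<'E'
from h import *
d=grab('side','s4');a=d['pixels'];b=grab('wrist','w4')['pixels']
go([.612,.0785,.17],7.5)
cv2.imwrite('pics/c4.png',np.hstack([cv2.resize(a[50:350,150:400],None,fx=1.4,fy=1.4),cv2.resize(b,(440,420))]))
E
```

```text
clock: 4.9
position: [0.6125, 0.0796, 0.2188]
ee_rot: [0.706, -0.045, 0.706, 0.046]
contact_force: [-1.0, 0.7, -1.0]
width: 0.0126
clock: 5.7
position: [0.6127, 0.0791, 0.1858]
ee_rot: [0.706, -0.046, 0.706, 0.046]
contact_force: [-0.1, 0.3, -1.0]
width: 0.0126
dr [-0.002  0.001  0.   ]
dpos [ 1.61 -0.04 -0.09] | 1.6 yaw rod now 7.4 down [ 0.001 -0.    -1.   ] q6 -1.68 F [ 0.9 -0.9 -1.2] w 0.0125 t 5.8
```

View pics/c4.png

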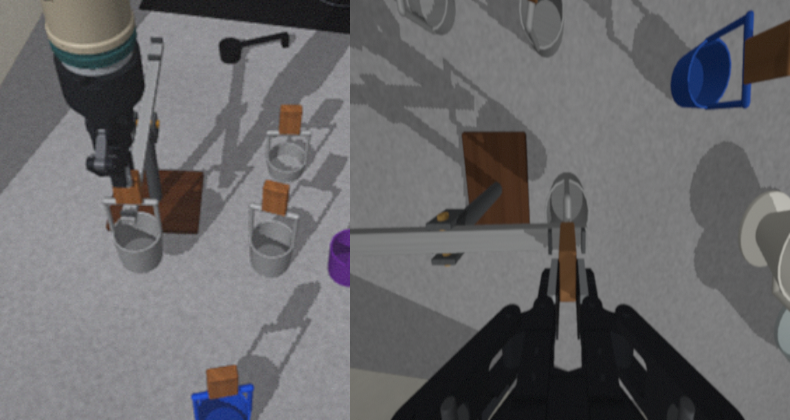

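The wrist crop shows the tab between the two ridges at about (551,240) and (583,240), and the bar has begun to carry load. I'll lower the last bit, then release.

```bash
python3 -m creep '{"delta_pos":[[0.5,0,0],[1,0,0],[1.4,0,0],[1.8,0,0],[1.8,0,0],[1.8,0,0]],"dr":[[0,0,0],[0,0,0],[0,0,0],[0,0,0],[0,0,0],[0,0,0]]}'
python3 -m creep '{"delta_pos":[[0,0,0],[0,0,0],[0,0,0],[0,0,0],[0,0,0],[0,0,0]],"dr":[[0,0,0],[0,0,0],[0,0,0],[0,0,0],[0,0,0],[0,0,0]]}' -0.1
python3 -m creep '{"delta_pos":[[-2,0,0],[-5,0,0],[-9,0,0],[-13,0,0],[-13,0,0],[-13,0,0],[-13,0,0],[-13,0,0]],"dr":[[0,0,0],[0,0,0],[0,0,0],[0,0,0],[0,0,0],[0,0,0],[0,0,0],[0,0,0]]}'
python3 - <<'E'
from h import *
d=grab('side','s5');a=d['pixels'];b=grab('top','t5')['pixels']
w=world(d);hsv=cv2.cvtColor(a,cv2.COLOR_BGR2HSV);m=cv2.inRange(hsv,(5,110,60),(20,255,255))
p=w[(m>0)&(w[...,0]>.57)&(w[...,0]<.66)&(w[...,1]>.04)&(w[...,1]<.13)&(w[...,2]>.12)];print('tab',len(p),np.median(p,0),np.percentile(p[:,2],[2,98]))
s=w[(hsv[...,1]<60)&(w[...,0]>.58)&(w[...,0]<.68)&(w[...,1]<.12)&(w[...,1]>-.25)&(w[...,2]>.13)&(w[...,2]<.23)]
f=s[(s[:,1]<-.02)];print('bar right end',np.percentile(f[:,1],1),f[f[:,1]<-.18][:,2].max(),np.polyfit(f[:,1],f[:,2],1))
go([.4505,.025,.23],-6.5)
cv2.imwrite('pics/c5.png',np.hstack([cv2.resize(a[50:350,150:400],None,fx=1.4,fy=1.4),cv2.resize(b[80:300,200:450],None,fx=1.7,fy=1.7,).copy()[:420] if 0 else cv2.resize(b[80:300,200:450],(440,420))]))
E
```

```text
clock: 6.4
position: [0.6125, 0.0792, 0.1677]
ee_rot: [0.705, -0.046, 0.706, 0.046]
contact_force: [-0.8, 0.4, 0.8]
width: 0.0126
clock: 7.0
position: [0.6127, 0.0791, 0.1678]
ee_rot: [0.706, -0.046, 0.706, 0.046]
contact_force: [-0.4, -0.1, 0.3]
width: 0.0382
clock: 7.8
position: [0.6118, 0.0791, 0.296]
ee_rot: [0.704, -0.046, 0.707, 0.046]
contact_force: [1.1, 0.2, 0.1]
width: 0.0386
tab 453 [0.60744919 0.0863227  0.18763362] [0.15905505 0.202329  ]
bar right end -0.18152999730837865 0.20560861113357437 [-0.22610337  0.15706135]
dr [ 0.243 -0.003 -0.   ]
dpos [  6.68  -3.28 -16.7 ] | 18.3 yaw rod now 7.4 down [-0.003  0.    -1.   ] q6 -1.68 F [ 1.  -1.  -0.4] w 0.0384 t 7.9
```

View pics/c5.png

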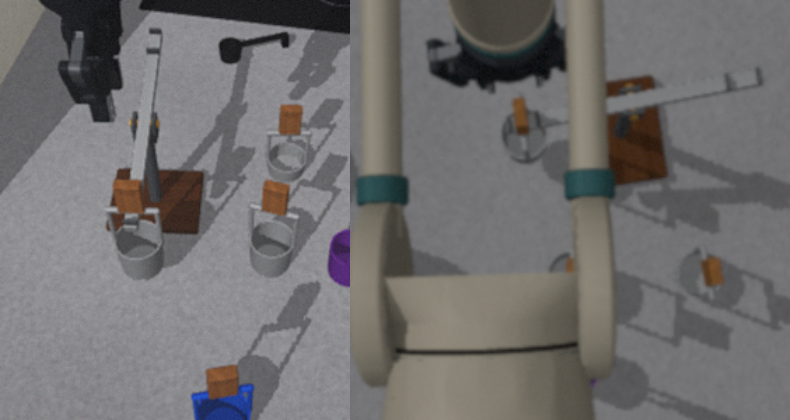

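The first pail hangs in the left seat (tab at about (128,195)) and the bar is tipped with its right end up, about 0.2 rad as expected. Now the middle tall pail.

```bash
python3 -m creep '{"delta_pos":[[0,-0.5,-3],[0,-1,-6],[2,-2,-10],[4,-2.7,-14],[6.5,-3.3,-16.7],[6.5,-3.3,-16.7],[6.5,-3.3,-16.7],[6.5,-3.3,-16.7]],"dr":[[0.05,0,0],[0.1,0,0],[0.15,0,0],[0.2,0,0],[0.25,0,0],[0.25,0,0],[0.25,0,0],[0.25,0,0]]}' 0.2
python3 - <<'E'
from h import *
d=grab('wrist','w6');w=world(d);hsv=cv2.cvtColor(d['pixels'],cv2.COLOR_BGR2HSV)
m=cv2.inRange(hsv,(5,110,60),(20,255,255))
p=w[(m>0)&(abs(w[...,1]-.025)<.03)&(abs(w[...,0]-.45)<.03)&(w[...,2]>.158)];r=cv2.minAreaRect((p[:,:2]*1000).astype(np.float32));print(len(p),r)
y=r[2]-90 if r[1][0]<r[1][1] else r[2]
go([r[0][0]/1000,r[0][1]/1000,.1325],y)
E
```

```text
clock: 8.7
position: [0.4533, 0.0249, 0.2338]
ee_rot: [0.707, 0.043, 0.705, -0.042]
contact_force: [0.1, 0.5, 0.7]
width: 0.0511
461 ((449.324462890625, 23.855693817138672), (12.231596946716309, 28.970083236694336), 83.2297592163086)
dr [-0.002  0.003 -0.   ]
dpos [10.14 -0.16 -0.43] | 10.1 yaw rod now -6.9 down [ 0.003 -0.    -1.   ] q6 -1.55 F [ 0.1  0.1 -0.3] w 0.0511 t 8.75
```

```bash
python3 -m creep '{"delta_pos":[[2,-0.1,-0.2],[4.5,-0.1,-0.2],[7,-0.1,-0.2],[9,-0.1,-0.2],[10.1,-0.1,-0.2],[10.1,-0.1,-0.2],[10.1,-0.1,-0.2]],"dr":[[0,0,0],[0,0,0],[0,0,0],[0,0,0],[0,0,0],[0,0,0],[0,0,0]]}' 0.2
python3 -m creep '{"delta_pos":[[0,0,0],[0,0,0],[0,0,0],[0,0,0],[0,0,0],[0,0,0],[0,0,0],[0,0,0]],"dr":[[0,0,0],[0,0,0],[0,0,0],[0,0,0],[0,0,0],[0,0,0],[0,0,0],[0,0,0]]}' -1 40
python3 -m creep '{"delta_pos":[[-3,0,0],[-7,0,0],[-11,0,0],[-15,0,0],[-18,0,0],[-18,0,0],[-18,0,0],[-18,0,0]],"dr":[[0,0,0],[0,0,0],[0,0,0],[0,0,0],[0,0,0],[0,0,0],[0,0,0],[0,0,0]]}'
python3 -c "
from h import *
go([.46,-.25,.31],7.5);go([.655,-.246,.31],7.5)"
```

```text
clock: 9.45
position: [0.4505, 0.0241, 0.1325]
ee_rot: [0.706, 0.043, 0.705, -0.043]
contact_force: [-0.5, -0.2, -0.1]
width: 0.0512
clock: 10.25
position: [0.45, 0.0238, 0.1327]
ee_rot: [0.707, 0.043, 0.705, -0.043]
contact_force: [0.3, -0.1, 5.3]
width: 0.0129
clock: 11.05
position: [0.4479, 0.0242, 0.3098]
ee_rot: [0.704, 0.043, 0.707, -0.043]
contact_force: [0.3, 0.6, -1.0]
width: 0.0121
dr [-0.252 -0.004 -0.001]
dpos [ -0.03 -27.08   4.5 ] | 27.5 yaw rod now -6.9 down [-0.004  0.001 -1.   ] q6 -1.55 F [ 0.3  0.6 -1. ] w 0.0121 t 11.05
dr [-0.252 -0.004 -0.001]
dpos [ -0.11 -24.33  23.81] | 34.0 yaw rod now -6.9 down [-0.004  0.001 -1.   ] q6 -1.55 F [ 0.3  0.6 -1. ] w 0.0121 t 11.05
```

```bash
python3 -m creep '{"delta_pos":[[0,-3,0.5],[0,-7,1],[0,-11,1.5],[0,-15,2.5],[0,-19,3.5],[0,-23,4],[0,-27,4.5],[0,-27,4.5],[0,-27,4.5],[0,-27,4.5]],"dr":[[-0.03,0,0],[-0.07,0,0],[-0.11,0,0],[-0.15,0,0],[-0.19,0,0],[-0.23,0,0],[-0.252,0,0],[-0.252,0,0],[-0.252,0,0],[-0.252,0,0]]}'
python3 -c "
from h import *
go([.655,-.246,.2405],7.5)"
```

```text
clock: 12.05
position: [0.4608, -0.2482, 0.3105]
ee_rot: [0.705, -0.046, 0.706, 0.047]
contact_force: [-0.9, 0.4, -2.1]
width: 0.0125
dr [ 0.001 -0.002 -0.003]
dpos [ 6.96 -2.34 19.29] | 20.6 yaw rod now 7.5 down [-0.002  0.002 -1.   ] q6 -2.33 F [-0.9  0.4 -2.1] w 0.0125 t 12.05
```

```bash
python3 -m creep '{"delta_pos":[[0,-0.5,3],[0,-1,7],[0,-1.5,11],[0,-2,15],[2,-2.3,18],[4.5,-2.3,19.3],[7,-2.3,19.3],[7,-2.3,19.3],[7,-2.3,19.3],[7,-2.3,19.3]],"dr":[[0,0,0],[0,0,0],[0,0,0],[0,0,0],[0,0,0],[0,0,0],[0,0,0],[0,0,0],[0,0,0],[0,0,0]]}'
python3 - <<'E'
from h import *
go([.6445,-.170,.2405],7.5)
d=grab('side','s7');a=d['pixels'];b=grab('wrist','w7')
w=world(b);hsv=cv2.cvtColor(b['pixels'],cv2.COLOR_BGR2HSV)
s=w[(hsv[...,1]<60)&(w[...,0]>.6)&(w[...,0]<.68)&(w[...,1]<-.05)&(w[...,1]>-.21)&(w[...,2]>.16)&(w[...,2]<.22)]
e=s[s[:,1]<-.13];h=e[e[:,2]>.2];print('end y',np.percentile(e[:,1],1),'zmax',np.percentile(e[:,2],98),'x',np.median(e[:,0]),np.histogram(h[:,1],np.arange(-.2,-.12,.01)))
print(np.polyfit(s[:,1],s[:,2],1),np.polyfit(s[:,1],s[:,0],1))
cv2.imwrite('pics/c7.png',np.hstack([cv2.resize(a[0:300,150:400],None,fx=1.4,fy=1.4),cv2.resize(b['pixels'],(440,420))]))
E
```

```text
clock: 13.05
position: [0.6562, -0.2467, 0.244]
ee_rot: [0.707, -0.047, 0.705, 0.046]
contact_force: [0.2, -0.3, -1.2]
width: 0.0128
dr [0.001 0.003 0.002]
dpos [ 0.34  7.76 -0.16] | 7.8 yaw rod now 7.6 down [ 0.003 -0.001 -1.   ] q6 -2.16 F [ 0.2 -0.3 -1.2] w 0.0128 t 13.05
end y -0.1900392525364962 zmax 0.204903618364728 x 0.640480951010782 (array([  0, 151,   9,   0,   1,   2,   0,   0]), array([-0.2 , -0.19, -0.18, -0.17, -0.16, -0.15, -0.14, -0.13, -0.12]))
[-0.19983957  0.16045059] [-0.13338156  0.61918814]
```

View pics/c7.png

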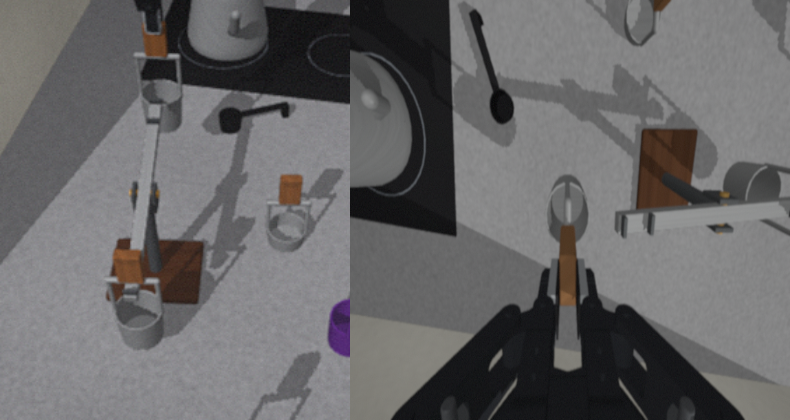

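Side crop: the second pail is upright beyond the raised right end at (153,110), and pail one still hangs at (130,270). Wrist crop: the bar end is at (620,222), and the ridge top at 0.205 m is below the rod bottom at about 0.219 m. I'll slide in, lower and release.

```bash
python3 -m creep '{"delta_pos":[[0.35,0,-0.2],[0.35,2,-0.2],[0.35,4,-0.2],[0.35,6,-0.2],[0.35,7.2,-0.2],[0.35,7.7,-0.2],[0.35,7.7,-0.2],[0.35,7.7,-0.2]],"dr":[[0,0,0],[0,0,0],[0,0,0],[0,0,0],[0,0,0],[0,0,0],[0,0,0],[0,0,0]]}'
python3 -m creep '{"delta_pos":[[0.6,0,0],[1.2,0,0],[1.8,0,0],[2.4,0,0],[2.8,0,0],[3.2,0,0],[3.2,0,0],[3.2,0,0],[3.2,0,0]],"dr":[[0,0,0],[0,0,0],[0,0,0],[0,0,0],[0,0,0],[0,0,0],[0,0,0],[0,0,0],[0,0,0]]}'
python3 - <<'E'
from h import *
d=grab('side','s8');a=d['pixels'];b=grab('wrist','w8')['pixels']
go([.6435,-.170,.1925],7.5)
cv2.imwrite('pics/c8.png',np.hstack([cv2.resize(a[0:300,150:400],None,fx=1.4,fy=1.4),cv2.resize(b,(440,420))]))
E
```

```text
clock: 13.95
position: [0.6438, -0.1712, 0.2384]
ee_rot: [0.706, -0.047, 0.705, 0.046]
contact_force: [0.2, -0.2, -1.4]
width: 0.0124
clock: 14.85
position: [0.6437, -0.1708, 0.2066]
ee_rot: [0.706, -0.046, 0.705, 0.046]
contact_force: [-0.5, -0.0, -0.7]
width: 0.0129
dr [0. 0. 0.]
dpos [ 1.41  0.08 -0.01] | 1.4 yaw rod now 7.5 down [ 0.  0. -1.] q6 -2.07 F [-0.1 -0.1 -1. ] w 0.0122 t 14.95
```

View pics/c8.png

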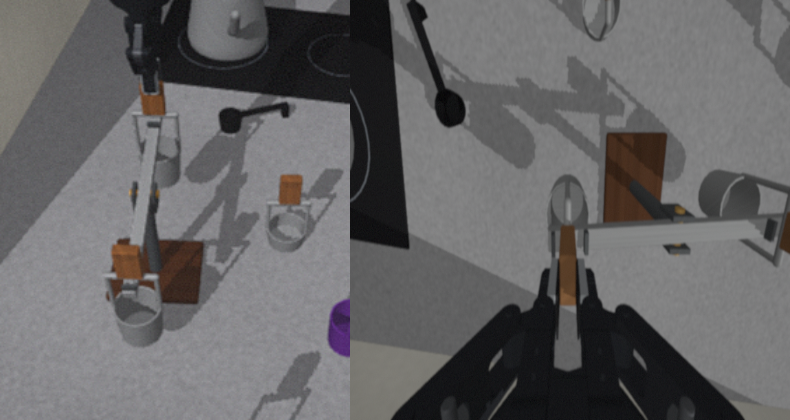

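The tab sits between the right-hand ridges, and the bar is coming back to level. Lower to level, release, retreat.

```bash
python3 -m creep '{"delta_pos":[[0.4,0,0],[0.8,0,0],[1.2,0,0],[1.6,0,0],[1.6,0,0],[1.6,0,0],[1.6,0,0]],"dr":[[0,0,0],[0,0,0],[0,0,0],[0,0,0],[0,0,0],[0,0,0],[0,0,0]]}'
python3 -m creep '{"delta_pos":[[0,0,0],[0,0,0],[0,0,0],[0,0,0],[0,0,0],[0,0,0]],"dr":[[0,0,0],[0,0,0],[0,0,0],[0,0,0],[0,0,0],[0,0,0]]}' -0.1
python3 -m creep '{"delta_pos":[[-2,0,0],[-5,0,0],[-9,0,0],[-13,0,0],[-13,-5,0],[-13,-10,0],[-13,-12,0],[-13,-12,0],[-13,-12,0]],"dr":[[0,0,0],[0,0,0],[0,0,0],[0,0,0],[0,0,0],[0,0,0],[0,0,0],[0,0,0],[0,0,0]]}'
python3 -m creep '{"delta_pos":[[0,0,0],[0,0,0],[0,0,0],[0,0,0],[0,0,0],[0,0,0],[0,0,0],[0,0,0],[0,0,0],[0,0,0]],"dr":[[0,0,0],[0,0,0],[0,0,0],[0,0,0],[0,0,0],[0,0,0],[0,0,0],[0,0,0],[0,0,0],[0,0,0]]}'
cat > chk.py <<'E'
from h import *
d=grab('side','s9');a=d['pixels'];t=grab('top','t9');b=t['pixels']
for n,d in(('side',d),('top',t)):
    w=world(d);hsv=cv2.cvtColor(d['pixels'],cv2.COLOR_BGR2HSV);m=cv2.inRange(hsv,(5,110,60),(20,255,255))
    for c in((.612,.0785),(.6435,-.17),(.4515,-.143)):
        p=w[(m>0)&(np.hypot(w[...,0]-c[0],w[...,1]-c[1])<.04)&(w[...,2]>.1)]
        if len(p)>10: z=np.percentile(p[:,2],97);q=p[p[:,2]>z-.006];print(n,c,len(p),'top z %.3f'%z,q.mean(0).round(4))
    s=w[(hsv[...,1]<60)&(w[...,0]>.6)&(w[...,0]<.66)&(w[...,1]<.05)&(w[...,1]>-.14)&(w[...,2]>.155)&(w[...,2]<.18)]
    if len(s)>50: print(n,'bar slope z/y',np.polyfit(s[:,1],s[:,2],1))
go([.6,-.2,.3])
cv2.imwrite('pics/c9.png',np.hstack([cv2.resize(a[0:300,150:400],None,fx=1.4,fy=1.4),cv2.resize(b[80:300,200:450],(440,420))]))
E
python3 chk.py
```

```text
clock: 15.65
position: [0.6435, -0.1708, 0.1904]
ee_rot: [0.706, -0.046, 0.706, 0.046]
contact_force: [-1.0, -0.9, 0.7]
width: 0.0125
clock: 16.25
position: [0.6436, -0.1708, 0.1903]
ee_rot: [0.706, -0.046, 0.706, 0.046]
contact_force: [-0.9, -0.5, -0.1]
width: 0.0385
clock: 17.15
position: [0.6591, -0.2897, 0.3197]
ee_rot: [0.705, -0.046, 0.706, 0.047]
contact_force: [-0.3, -0.9, -0.2]
width: 0.0385
clock: 18.15
position: [0.6593, -0.2899, 0.3202]
ee_rot: [0.706, -0.046, 0.706, 0.046]
contact_force: [-0.1, 0.9, -0.1]
width: 0.0382
side (0.612, 0.0785) 477 top z 0.225 [0.6088 0.0833 0.2229]
side (0.6435, -0.17) 360 top z 0.226 [ 0.642  -0.1667  0.2239]
side (0.4515, -0.143) 233 top z 0.130 [ 0.4497 -0.1407  0.1285]
side bar slope z/y [-0.01045002  0.16918679]
top (0.612, 0.0785) 115 top z 0.227 [0.61   0.0796 0.2241]
top (0.6435, -0.17) 192 top z 0.228 [ 0.6441 -0.1697  0.2255]
top (0.4515, -0.143) 117 top z 0.132 [ 0.452  -0.1436  0.1297]
top bar slope z/y [-0.0060103   0.17021491]
dpos [ 2.03  9.69 -4.7 ] | 11.0 yaw rod now 7.5 down [ 0.  0. -1.] q6 -2.21 F [ 0.2 -0.5 -0. ] w 0.0384 t 18.25
```

View pics/c9.png

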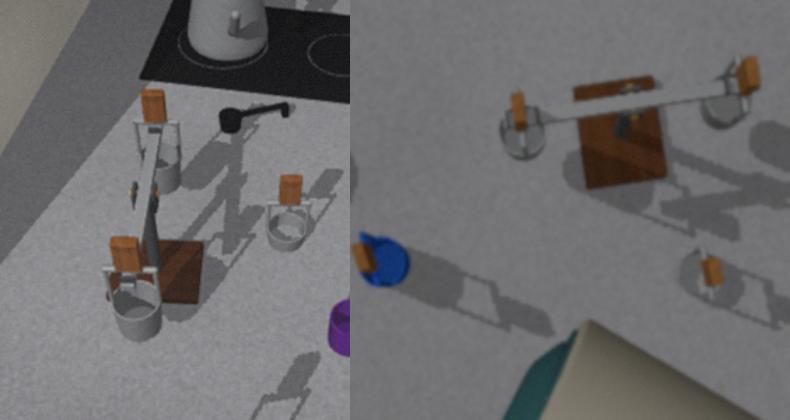

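Both pails hang in their seats, with tab tops at 0.226 m putting the rods about 10 mm above the bar. The bar slope is about 0.01 and the short pail hasn't moved. I'll let it settle 1 s, recheck the positions, and hand in if they agree.

```bash
python3 -m creep '{"delta_pos":[[0,0,0],[0,0,0],[0,0,0],[0,0,0],[0,0,0],[0,0,0],[0,0,0],[0,0,0],[0,0,0],[0,0,0]],"dr":[[0,0,0],[0,0,0],[0,0,0],[0,0,0],[0,0,0],[0,0,0],[0,0,0],[0,0,0],[0,0,0],[0,0,0]]}' >/dev/null
python3 chk.py && python3 -c "
from rig import manip
manip.sign_off()"
```

```text
side (0.612, 0.0785) 477 top z 0.225 [0.6089 0.0833 0.2228]
side (0.6435, -0.17) 361 top z 0.226 [ 0.6421 -0.1666  0.224 ]
side (0.4515, -0.143) 230 top z 0.131 [ 0.4498 -0.1406  0.1286]
side bar slope z/y [-0.00899239  0.16918355]
top (0.612, 0.0785) 117 top z 0.226 [0.61   0.0796 0.2238]
top (0.6435, -0.17) 193 top z 0.227 [ 0.644  -0.1699  0.2254]
top (0.4515, -0.143) 114 top z 0.132 [ 0.4524 -0.1435  0.1298]
top bar slope z/y [-0.00617069  0.17019875]
dpos [ 2.03  9.68 -4.71] | 11.0 yaw rod now 7.5 down [ 0.  0. -1.] q6 -2.21 F [-0.3 -0.6 -0.2] w 0.0386 t 19.35
the job is handed in; nothing more can be done
```

Both tall steel pails now hang on the bar, one in the left seat and one in the right. I let go of both, moved the arm clear, and handed the job in at about 19.4 s of the 67 s.

- **Seating:** the last images put both rods about 10–11 mm above the bar's mid-plane and about 125 mm from the pivot.
- **Level and at rest:** the bar's slope is under 0.01 rad. Positions agreed to about 0.2 mm between two looks 1.1 s apart.
- **Short pail:** it measures within about 1 mm of its starting position.
- **Disagreements:** the side and top cameras differ by up to 4 mm on the tab positions, because the side camera sees the tab faces. That is well within the allowed ranges. No check failed.

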